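# Clamp a valve stem and hold the inspection mirror on its red mark

## Robot

A 6-joint arm with a two-finger parallel gripper is mounted at the origin on the work surface. World frame = base frame: x ahead of the robot, y to its left, z up, the work surface at z = 0. Lengths are in m, angles in rad, forces in N, time in s.
With the tool pointing down it reaches from about 0.25 to 0.775 m from the base axis. Payload 8.9 kg.
Tool frame: the origin (TCP) lies at the centre of the arm's flange, where the gripper is bolted on; the fingertips stand 173 mm ahead of it and the grasp point (between the pads) lies 155 mm ahead of it; z points along the fingers, y is the line along which they close (so a half turn about z gives the same grasp; the last joint's range is limited). The gripper opens to 85 mm and grips with 20 to 120 N. Pads are 22 mm wide; open, the fingers measure 114 mm over their backs; the gripper's body (76 mm by 85 mm) begins 54 mm behind the grasp point. The pads swing forward as they close: fully open they stand 13 mm farther back than shut.
Start: joints at [1.088, 0.291, -0.153, 1.127, 0, 1.431], TCP at [0.177, 0.494, 0.405] pointing down, gripper open.
Joint ranges: [-2.52, 2.52], [-0.91, 1.74], [-1.3, 1.37], [-1.96, 2.02], [-1.52, 1.47], [-3.14, 3.14]. Speed limits (rad/s): [2.22, 2.22, 2.79, 3.14, 3.14, 3.14].

## Interface

Orientations are given as a unit quaternion [x, y, z, w].
In Python, from rig import * gives the robot as it stands.
- The arm moves only by the tool jog_arm, never from a script. Its argument "motion" is a list of rows, each a list of 3 entries, a list of its own where there are three numbers: the opening, from -1 (shut) to 1 (fully open), then the shift along the tool's x, y, z in cm, then the turn about the tool's z in degrees. In form: [[claw, [x, y, z], roll], ...]. A call has 1 to 20 rows; each row shifts and turns the commanded pose from where the row before left it, along the tool's axes as they then stand; what a row does not reach is not made up. A row lasts 1/12 s, in which the tool goes at most 41.7 mm and 7.16 degrees, less where a joint would pass 70% of its speed; a pose out of reach is approached as far as the arm can. A call with a gripper value outside its range is refused whole. The fingers move at their own pace and stop on an object; "squeeze" is the grip in N (left out, the last holds). Time passes only in rows, so rows that do not move let the fingers close. It gives the time, the measured TCP pose, the force, the opening and the grip force at its end, in the units of the state.
- observe(): the state, without advancing time (a new reading comes with each control period).
- get_image(name): name is "scene" or "top" or "wrist"; returns a dict with "color" (480x640x3 uint8, red, green, blue), "vfov" (degrees; the focal length in pixels is half the picture's height over the tangent of half this angle, whatever the lens; pixels are square), "cx", "cy" (the principal point, pixels), "origin" and "orientation" of the camera in the world. Camera axes: x right, y up, looking along -z (the intrinsics and any distortion apply to the point x, -y, -z); pixel columns grow to the right and rows downward; lengths in m; the calibration is good to about 2 mm. A picture is of the moment at which its call begins. There is no depth.
- sign_off(): hands the job in; it is judged then, once.
The state is a dict: "t": time; "q": joint angles; "qd": joint speeds; "effort": joint torques, N m; "position": TCP position; "tcp_rot": TCP orientation; "ft_force": force on the tool from outside, world axes, zero at the start; "torque": the same for the moment, N m; "finger_gap": opening from 0.0 (shut) to 1.0 (fully open); "gripper_force": force on a finger pad.
Only numpy, scipy, OpenCV 4.12 (cv2) and the standard library are available. Lean on these libraries where they do the work, as an engineer would, in place of code of your own. Each camera call takes 0.05 s, during which the arm holds its last target. There are 200 camera calls.

## Task

On the tap assembly bench, turn the steel sleeve of the small chuck clockwise (seen from above) until it comes to its stop and the three jaws grip the brass valve stem, which stays standing in the chuck. Then turn the spring-loaded inspection mirror by its yellow handle until the camera on its arm sees the stem's red mark in the middle of the mirror, and finish while still holding the handle at that angle: let go and the mirror springs back. Leave the chrome tap body, parts bin, screwdriver and cup where they are.

Things in the scene. Friction and masses are not known exactly. Their poses are not given: they have to be found in the camera images.
- chuck: Fixture chuck, fixed to the bench: dark steel base disc 92 mm across and 12 mm high. Origin: centre of its underside, on the chuck's upright axis. The stem stands on the chuck's inner floor, 40 mm above the bench. The chuck stands 140 to 240 mm from the mirror's axis; its place differs each time.
- sleeve_grip (a point): Centre of the round fluted steel sleeve of the chuck, on its axis, 47 mm above the bench, at the height to grip. The sleeve is 56 mm in diameter and spans heights 20 to 62 mm; the jaws stick out to 68 mm and the stem inside to 91 mm. It is gripped across its diameter from above, in any direction, with the stem between the fingers.
- sleeve (a joint): Angle of the sleeve (rad), growing CLOCKWISE seen from above, from its start (0 to 0.15) to a stop at 1.45. The three jaws move in 2.24 mm per rad; they touch the stem at about 1.12 and grip it with over 1 N each from about 1.28 up to the stop. Friction 0.2 N m; it stays where it is left.
- jaw_a: One of three coupled steel jaws inside the sleeve, 120 degrees apart, 7 mm wide, spanning heights 42 to 68 mm. They slide in towards the axis as the sleeve turns. Origin: on the chuck's axis at bench height when open; it moves with the jaw.
- jaw_b: Second jaw, as jaw_a.
- jaw_c: Third jaw, as jaw_a.
- stem: Loose brass valve stem, 16 mm in diameter, standing upright in the chuck with about 2 mm of play until it is clamped; 51 mm tall; its top 18 mm is a red collar (the mark) 22 mm in diameter. About 60 g. Origin: centre of its underside; z is its axis.
- mark (a point): Centre of the red mark on the stem, 42 mm above the stem's underside, so about 82 mm above the bench.
- unit: Fixed inspection unit: grey foot disc 84 mm across with the mirror's post, and an arm with a black box camera (60 x 46 x 50 mm, orange tab on top, top at 112 mm). Origin: at bench height on the mirror's upright axis. Lens 170 mm from it at bearing -60 degrees in the unit's frame (bearings counterclockwise from above, from the unit's x). Place and yaw differ each time.
- lens (a point): Centre of the camera's lens, 85 mm above the bench, facing the mirror's axis.
- mirror: The mirror with its handle, turning about an upright axis; origin on that axis at bench height, x its normal (out of the silvered face). It rests at bearing +35 degrees in the unit's frame and turns up to 1.5 rad CLOCKWISE from above; a spring (0.0125 N m, plus 0.05 per rad) turns it back. Right (0.7 to 1.2 rad) when, from above, x halves the angle between the directions to lens and mark.
- mirror_handle (a point): Where to pinch the yellow handle from above, on the turning axis, 150 mm above the bench. The handle is 12 mm thick along the mirror's normal, 36 mm wide along the mirror, and spans heights 126 to 166 mm. The mirror below it is 60 mm wide and spans heights 52 to 120 mm; its silvered face is 52 x 60 mm.
- sight (a point): Imaginary point at the middle of the mirror, 85 mm above the bench; its x axis is the camera's line of sight after reflection in the mirror as it now stands (it turns twice as far as the mirror). Readable while the handle is held. When this axis passes through the red mark, the camera sees the mark in the middle of the mirror.
- tap_body: Bystander: chrome tap body, a cone 52 mm across and 52 mm tall. Origin under its centre.
- parts_bin: Bystander: open yellow bin 130 x 100 x 50 mm. Origin under its centre.
- driver: Bystander: screwdriver lying on the bench.
- seal_cup: Bystander: white plastic cup, 64 mm across and 50 mm tall. Origin under its centre.
Things that resemble listed ones, but are neither listed nor needed, are in the scene too. Of the things that look like the stem, the smaller one is meant.

How it is judged:
On the way, in this order (a step that is already met when the one before it is completed fails the run):
1. the sleeve is turned in and all three jaws grip the standing stem (value of joint sleeve above 1.25 rad and contact force between each of jaw_a, jaw_b, jaw_c and stem above 1 N and horizontal distance between stem and chuck below 0.003 m and angle between stem's own z axis and vertical below 0.09 rad and height (world z) of stem below 0.044 m), for 0.2 s.
2. the mirror, held by its handle, shows the red mark to the camera (all of step 1 and y of mark in the frame of sight between -0.018 and 0.018 m and x of mark in the frame of sight above 0.08 m and contact force between the fingers and mirror above 1 N), for 0.2 s.
At the end, for the whole second after the job is handed in: Sleeve past 1.25 rad, each jaw over 1 N on the stem; stem within 3 mm of the chuck axis, tilt under 5 degrees, underside below 44 mm. Fingers over 1 N on the handle, mirror under 0.05 rad/s, reflected sight within 18 mm of the mark sideways. Bystanders moved under 20 mm (all of step 2 and angular speed of mirror below 0.05 rad/s and distance of each of tap_body, parts_bin, driver, seal_cup from where it was at the start of the episode below 0.02 m); the arm keeps its last pose, push and grip.
It fails at once if a bystander is pushed away (distance of any of tap_body, parts_bin, driver, seal_cup from where it was at the start of the episode above 0.02 m).
It fails at once if the stem is pulled out of the chuck (height (world z) of stem above 0.055 m).
It also fails if it takes over 40 s, if anything falls off the work surface, if the arm or the gripper's body presses on something with over 40 N, if the wrist force passes 120 N, or if a joint passes its speed limit or range.

## Working session

There is one attempt and no reset: what is moved stays moved. The work goes in short steps, Python scripts to look and compute and a tool call to move; the robot and the scene stay as the last step left them, time stands still between calls to the robot, and variables do not carry over. Pictures are saved under pics/ and viewed, at most 10 in all, crops included, and the job is handed in when it is done.

Besides the shell and the picture viewer there is one more tool, called after ">>>" as name(argument=value, ...) on one line, values as JSON. jog_arm: Moves the arm, as the interface text tells. Its arguments: {"type":"object","properties":{"motion":{"type":"array","items":{"type":"array"}},"squeeze":{"type":"number"}},"required":["motion"]}

```bash
mkdir -p pics; python3 - <<'E'
from rig import *
import cv2,numpy as np
for n in ("scene","top"):
    d=get_image(n); cv2.imwrite(f"pics/{n}0.png",d["color"][:,:,::-1]); np.save(f"{n}0.npy",d,allow_pickle=True)
    print(n,{k:v for k,v in d.items() if k!="color"})
s=observe(); print(s)
E
```

```text
scene {'vfov': 43.423323477670394, 'cx': 321.462850190204, 'cy': 233.5891748043668, 'origin': array([ 1.29361896, -0.48838652,  1.00680377]), 'orientation': array([0.33032141, 0.18698816, 0.44759378, 0.8096808 ])}
top {'vfov': 55.351080983794056, 'cx': 329.20443361750165, 'cy': 235.60728955627118, 'origin': array([ 0.28278189, -0.02438393,  1.12244471]), 'orientation': array([-0.08484909,  0.09080308,  0.73260093, -0.66921693])}
{'t': 0.1, 'q': array([ 1.08767841e+00,  2.91194940e-01, -1.54024505e-01,  1.12668712e+00,
       -4.37587518e-05,  1.43148716e+00]), 'qd': array([ 9.25813824e-04,  1.17489673e-03,  2.91109948e-03,  5.83017740e-04,
        3.37843244e-05, -1.79567577e-04]), 'effort': array([ 1.82362655e-03, -5.37976491e+01,  3.31918073e+01,  9.35242540e-03,
       -2.08862225e-04,  2.23793558e-05]), 'position': array([0.17688641, 0.49411047, 0.40421452]), 'tcp_rot': array([ 1.71058928e-01,  9.85260643e-01, -5.35150234e-04, -1.49156247e-04]), 'ft_force': array([ 0.09695468, -0.26789894, -0.21174923]), 'torque': array([ 0.04790608, -0.0105186 ,  0.0059368 ]), 'gripper_force': 0.0, 'finger_gap': 1.0010361095037248}
```

View pics/top0.png

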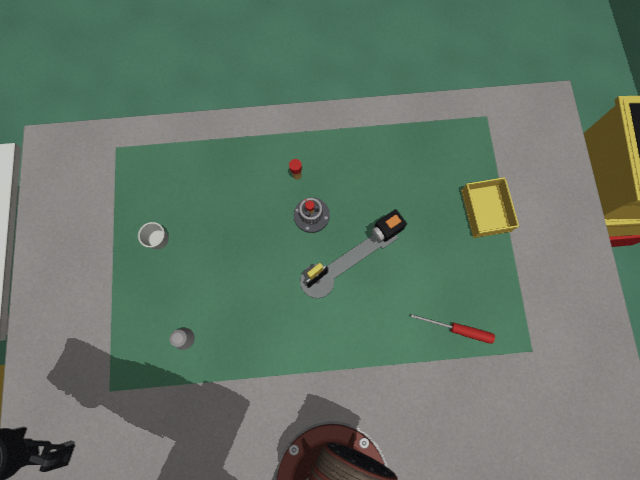

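View pics/scene0.png

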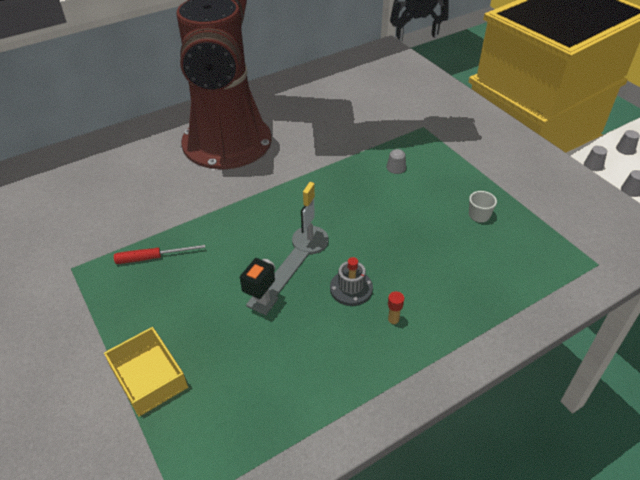

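The top view shows the chuck at about (311,214) with the stem's red top at (310,205). The yellow handle is at (317,271), the unit foot at (318,283) and the camera's orange tab at (394,221). A taller decoy stem stands at (295,166). In the scene view, chuck (351,283), mark (352,264), handle (309,193), tab (256,271).

```bash
cat > h.py <<'E'
import numpy as np,cv2
from scipy.spatial.transform import Rotation as R
def f(d): return 240/np.tan(np.radians(d["vfov"])/2)
def ray(d,u,v):
    r=R.from_quat(d["orientation"]).apply([(u-d["cx"])/f(d),-(v-d["cy"])/f(d),-1]); return np.array(d["origin"]),r/np.linalg.norm(r)
def plane(d,u,v,z):
    o,r=ray(d,u,v); return o+r*(z-o[2])/r[2]
def proj(d,p):
    c=R.from_quat(d["orientation"]).inv().apply(np.array(p)-d["origin"]); return d["cx"]-f(d)*c[0]/c[2], d["cy"]+f(d)*c[1]/c[2]
def tri(a,b):
    A=np.zeros((3,3));B=np.zeros(3)
    for o,r in(a,b):
        P=np.eye(3)-np.outer(r,r);A+=P;B+=P@o
    p=np.linalg.solve(A,B); return p,[np.linalg.norm((np.eye(3)-np.outer(r,r))@(p-o)) for o,r in(a,b)]
def blob(d,box,lo,hi):
    x0,y0,x1,y1=box; h=cv2.cvtColor(d["color"],cv2.COLOR_RGB2HSV)[y0:y1,x0:x1]
    m=cv2.inRange(h,np.array(lo),np.array(hi)); n,l,s,c=cv2.connectedComponentsWithStats(m)
    i=1+np.argmax(s[1:,4]); pts=np.argwhere(l==i)[:,::-1]+[x0,y0]
    return pts.mean(0),s[i],pts
E
python3 - <<'E'
from h import *
T=np.load("top0.npy",allow_pickle=True).item();S=np.load("scene0.npy",allow_pickle=True).item()
for n,bt,bs,lo,hi in [("mark",(298,192,325,222),(340,252,364,280),(0,150,60),(8,255,255)),("decoy",(283,150,307,185),(380,285,410,325),(0,150,60),(8,255,255)),
 ("handle",(298,255,335,290),(295,175,325,212),(20,120,60),(35,255,255)),("tab",(375,205,410,240),(240,255,275,290),(5,150,100),(18,255,255))]:
    a,sa,pa=blob(T,bt,lo,hi);b,sb,pb=blob(S,bs,lo,hi);p,e=tri(ray(T,*a),ray(S,*b));print(n,a,sa[4],b,sb[4],p.round(4),np.round(e,4))
    if n in("handle","tab"):
        w=np.array([plane(T,*q,.166 if n=="handle" else .112)[:2] for q in pa]); print(cv2.minAreaRect((w*1000).astype(np.float32)), w.mean(0))
for d,n,b in((T,"t",(260,150,420,310)),(S,"s",(230,170,410,330))):
    c=d["color"][b[1]:b[3],b[0]:b[2],::-1]
    cv2.imwrite(f"pics/c{n}.png",cv2.resize(c,None,fx=3.7,fy=3.7,interpolation=cv2.INTER_CUBIC))
E
python3 -c "
import cv2,numpy as np
a=cv2.imread('pics/ct.png');b=cv2.imread('pics/cs.png');h=400
cv2.imwrite('pics/both.png',np.hstack([cv2.resize(a,(400,400)),cv2.resize(b,(400*180//160-50,400))]))"
```

```text
mark [309.4109589  205.28767123] 73 [352.3030303  263.29292929] 99 [ 0.6246 -0.0047  0.0848] [0.0004 0.0004]
decoy [295.11188811 166.06293706] 143 [395.51452282 300.70954357] 241 [0.737  0.0231 0.0634] [0.0006 0.0006]
handle [314.91851852 270.87407407] 135 [308.27040816 193.26530612] 196 [ 0.4546 -0.0059  0.1494] [0.0005 0.0005]
((451.59686279296875, -6.995800018310547), (17.705020904541016, 37.10784912109375), 33.910736083984375) [ 0.45150588 -0.00660358]
tab [393.1300813 221.       ] 123 [254.84353741 270.97278912] 147 [ 0.56   -0.193   0.1139] [0.0007 0.0007]
((560.18310546875, -194.07278442382812), (21.260555267333984, 31.714061737060547), 29.01141929626465) [ 0.56030489 -0.1939957 ]
```

View pics/ct.png

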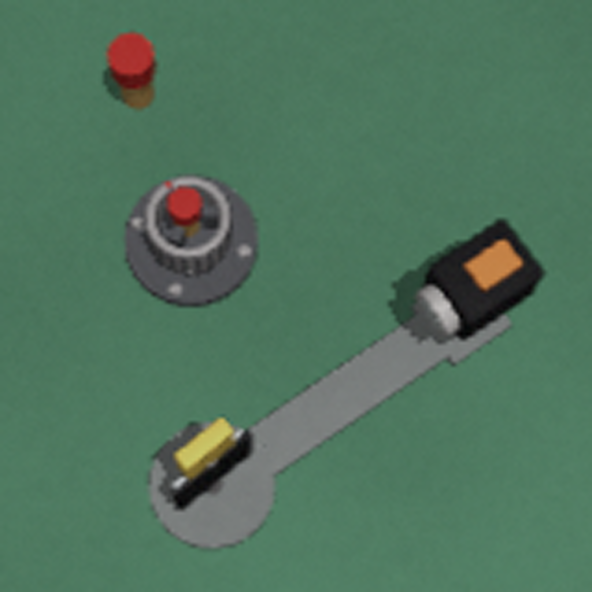

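The crop shows the chuck base disc centred near (311.6,215), the sleeve rim ring near (310.8,208.4), and the mirror foot near (317.3,281). The mirror's back is towards the lower right. The triangulated mark and handle heights agree with what is given (85/82, 149/150 mm).

```bash
python3 - <<'E'
from h import *
T=np.load("top0.npy",allow_pickle=True).item()
h=cv2.cvtColor(T["color"],cv2.COLOR_RGB2HSV)
m=cv2.bitwise_not(cv2.inRange(h,np.array((60,70,0)),np.array((95,255,255))))
def circ(w):
    A=np.c_[2*w,np.ones(len(w))];s=np.linalg.lstsq(A,(w**2).sum(1),rcond=None)[0];return s[:2],np.sqrt(s[2]+s[:2]@s[:2])
for n,b,z,sel in(("chuck",(285,185,340,240),.012,lambda p:p[:,1]>212),("foot",(292,255,346,306),.008,lambda p:(p[:,1]>284))):
    x0,y0,x1,y1=b;c=max(cv2.findContours(m[y0:y1,x0:x1],0,cv2.CHAIN_APPROX_NONE)[0],key=cv2.contourArea)[:,0]+[x0,y0]
    c=c[(c[:,0]>x0+1)&(c[:,0]<x1-2)]
    c=c[sel(c)]
    w=np.array([plane(T,*q,z)[:2] for q in c]); print(n,circ(w),len(w))
for n,u,v,z in(("ring",310.8,208.4,.062),):print(n,plane(T,u,v,z))
c=(316,270)
E
```

```text
chuck (array([ 0.62279167, -0.00638202]), np.float64(0.04463317249570077)) 54
foot (array([ 0.45454702, -0.00631607]), np.float64(0.041238399250934615)) 40
ring [ 0.62375229 -0.00732138  0.062     ]
```

>>> jog_arm(motion=[[1,[-2.95,-1.6,0],0],[1,[-2.95,-1.6,0],0],[1,[-2.95,-1.6,0],0],[1,[-2.95,-1.6,0],0],[1,[-2.95,-1.6,0],0],[1,[-2.95,-1.6,0],0],[1,[-2.95,-1.6,0],0],[1,[-2.95,-1.6,0],0],[1,[-2.95,-1.6,0],0],[1,[-2.95,-1.6,0],0],[1,[-2.95,-1.6,0],0],[1,[-2.95,-1.6,0],0],[1,[-2.95,-1.6,0],0],[1,[-2.95,-1.6,0],0],[1,[-2.95,-1.6,0],0],[1,[-2.95,-1.6,0],0],[1,[-2.95,-1.6,0],0],[1,[-2.95,-1.6,0],0],[1,[-2.95,-1.6,0],0],[1,[-2.95,-1.6,0],0]], squeeze=80)

```text
t: 1.77
position: [0.6254, -0.0073, 0.4043]
tcp_rot: [0.171, 0.985, 0.0, -0.0]
ft_force: [0.3, 1.0, 0.6]
finger_gap: 1.002
gripper_force: 0.0
```

>>> jog_arm(motion=[[1,[0,0,0],0],[1,[0,0,0],0],[1,[0,0,0],0]])

```text
t: 2.02
position: [0.6242, -0.0057, 0.4041]
tcp_rot: [0.171, 0.985, 0.0, -0.001]
ft_force: [-0.2, 0.9, 0.4]
finger_gap: 1.001
gripper_force: 0.0
```

```bash
python3 - <<'E'
from rig import *
from h import *
d=get_image("wrist"); cv2.imwrite("pics/w1.png",d["color"][:,:,::-1])
s=observe(); p=s["position"]; r=R.from_quat(s["tcp_rot"]); print(s["t"],p,r.as_matrix().round(4).tolist())
print("to chuck, tool cm", r.inv().apply(np.array([.6235,-.0065,.202])-p)*100)
print("proj chuck .062",proj(d,[.6235,-.0065,.062]),"mark",proj(d,[.6246,-.0047,.091]),d["origin"])
try:
  a,sa,pa=blob(d,(0,0,640,480),(0,150,60),(8,255,255)); print(a,sa,plane(d,*a,.091))
except Exception as e: print(e)
E
```

```text
2.0667 [ 0.62401189 -0.00522463  0.4044501 ] [[-0.9416, 0.3366, -0.001], [0.3366, 0.9416, 0.0004], [0.0011, 0.0, -1.0]]
to chuck, tool cm [-1.70545198e-02 -1.37827982e-01  2.02449998e+01]
proj chuck .062 (np.float64(328.064899619897), np.float64(221.25066954876675)) mark (np.float64(330.5759513025643), np.float64(229.6715037560299)) [0.5575418  0.01764085 0.37401103]
[397.66115702 318.91184573] [ 381  299   35   40 1089] [0.71941663 0.0232787  0.091     ]
```

View pics/w1.png

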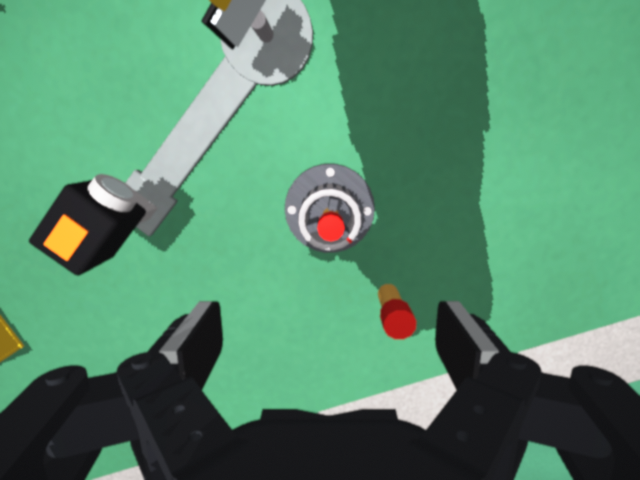

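The wrist view shows the sleeve ring centred at about (330,220), against a predicted (328,221), so the chuck position holds to about 2 mm. The stem is at (331,228) and the decoy at (398,319), clear of the fingers. Descending.

>>> jog_arm(motion=[[1,[0,-0.05,2.5],0],[1,[0,0,2.5],0],[1,[0,0,2.5],0],[1,[0,0,2.5],0],[1,[0,0,2.0],0],[1,[0,0,2.0],0],[1,[0,0,2.0],0],[1,[0,0,1.0],0],[1,[0,0,1.0],0],[1,[0,0,1.0],0],[1,[0,0,1.0],0],[1,[0,0,0.2],0],[1,[0,0,0],0],[1,[0,0,0],0]])

```text
t: 3.23
position: [0.6246, -0.0064, 0.2031]
tcp_rot: [0.171, 0.985, 0.0, 0.0]
ft_force: [0.2, 0.0, 1.1]
finger_gap: 0.999
gripper_force: 0.0
```

>>> jog_arm(motion=[[-1,[0,0,0],0],[-1,[0,0,0],0],[-1,[0,0,0],0],[-1,[0,0,0],0],[-1,[0,0,0],0],[-1,[0,0,0],0],[-1,[0,0,0],0],[-1,[0,0,0],0]], squeeze=60)

```text
t: 3.9
position: [0.6249, -0.0058, 0.2039]
tcp_rot: [0.171, 0.985, 0.001, 0.001]
ft_force: [-1.1, 4.9, 7.0]
finger_gap: 0.642
gripper_force: 62.6
```

>>> jog_arm(motion=[[-1,[0,0,0],4],[-1,[0,0,0],4],[-1,[0,0,0],4],[-1,[0,0,0],4],[-1,[0,0,0],4],[-1,[0,0,0],4],[-1,[0,0,0],4],[-1,[0,0,0],4],[-1,[0,0,0],4],[-1,[0,0,0],4],[-1,[0,0,0],4],[-1,[0,0,0],4],[-1,[0,0,0],4],[-1,[0,0,0],4],[-1,[0,0,0],4],[-1,[0,0,0],4],[-1,[0,0,0],4],[-1,[0,0,0],0],[-1,[0,0,0],0]])

```text
t: 5.48
position: [0.6238, -0.0066, 0.2039]
tcp_rot: [0.693, 0.721, -0.001, -0.0]
ft_force: [-8.8, -0.9, 12.1]
finger_gap: 0.643
gripper_force: 63.0
```

```bash
cat > st.py <<'E'
from rig import *
from h import *
s=observe(); r=R.from_quat(s["tcp_rot"]).as_matrix(); print(s["t"],s["position"].round(4),"ybear",np.degrees(np.arctan2(r[1,1],r[0,1])).round(2),"F",s["ft_force"].round(1),"M",s["torque"].round(2),s["finger_gap"],s["gripper_force"],"q6",s["q"][5])
E
python3 st.py
```

```text
5.4833 [ 0.6238 -0.0066  0.2039] ybear 2.25 F [-8.8 -0.9 12.1] M [-0.26  1.18 -0.18] 0.6426047788201525 63.0496396869421 q6 1.4041171363165859
```

>>> jog_arm(motion=[[-1,[0,0,0],2],[-1,[0,0,0],2],[-1,[0,0,0],2],[-1,[0,0,0],0],[-1,[0,0,0],0]])

```text
t: 5.9
position: [0.6236, -0.0066, 0.2039]
tcp_rot: [0.73, 0.684, -0.001, -0.0]
ft_force: [-9.5, -2.7, 13.1]
finger_gap: 0.64
gripper_force: 63.1
```

```bash
python3 st.py
```

```text
5.9 [ 0.6236 -0.0066  0.2039] ybear -3.74 F [-9.5 -2.7 13.1] M [-0.24  1.36 -0.14] 0.6399073903318359 63.0675819888711 q6 1.5085748967016306
```

>>> jog_arm(motion=[[-1,[0,0,0],2],[-1,[0,0,0],2],[-1,[0,0,0],0],[-1,[0,0,0],0]])

```text
t: 6.23
position: [0.6235, -0.0066, 0.2039]
tcp_rot: [0.753, 0.658, -0.001, -0.0]
ft_force: [-10.7, -1.9, 13.7]
finger_gap: 0.639
gripper_force: 63.1
```

```bash
python3 st.py
```

```text
6.2333 [ 0.6235 -0.0066  0.2039] ybear -7.73 F [-10.7  -1.9  13.7] M [-0.3   1.37 -0.11] 0.639226104525865 63.07781785726547 q6 1.5783421169975438
```

>>> jog_arm(motion=[[-1,[0,0,0],2],[-1,[0,0,0],2],[-1,[0,0,0],2],[-1,[0,0,0],0],[-1,[0,0,0],0],[-1,[0,0,0],0]])

```text
t: 6.73
position: [0.623, -0.0081, 0.2038]
tcp_rot: [0.787, 0.617, -0.003, 0.001]
ft_force: [-12.5, -12.3, 16.6]
finger_gap: 0.628
gripper_force: 60.7
```

```bash
python3 st.py
```

```text
6.7333 [ 0.623  -0.0081  0.2038] ybear -13.78 F [-12.5 -12.3  16.6] M [-2.36  2.87  0.23] 0.6283559334102277 60.65021479698771 q6 1.68236383524377
```

The moment jumped, so the sleeve is at its stop. Opening and rising.

>>> jog_arm(motion=[[1,[0,0,0],0],[1,[0,0,0],0],[1,[0,0,0],0],[1,[0,0,0],0],[1,[0,0,0],0],[1,[0,0,0],0],[1,[0,0,-0.5],0],[1,[0,0,-1],0],[1,[0,0,-2],0],[1,[0,0,-2.5],0],[1,[0,0,-2.5],0],[1,[0,0,-2.5],0],[1,[0,0,-2.5],0],[1,[0,0,-2.5],0],[1,[0,0,-2],0],[1,[0,0,-1],0],[1,[0,0,-1],0],[1,[0,0,0],0],[1,[0,0,0],0]])

```text
t: 8.32
position: [0.6243, -0.0063, 0.4024]
tcp_rot: [0.786, 0.618, -0.0, -0.0]
ft_force: [0.4, 0.5, -1.1]
finger_gap: 1.004
gripper_force: 0.0
```

```bash
python3 st.py; python3 - <<'E'
from rig import *
from h import *
d=get_image("wrist"); u,v=map(int,proj(d,[.6235,-.0065,.065])); print(u,v); 
c=d["color"][max(v-70,0):v+70,max(u-90,0):u+90,::-1]; cv2.imwrite("pics/w2.png",cv2.resize(c,None,fx=4,fy=4,interpolation=cv2.INTER_CUBIC))
s=observe(); r=R.from_quat(s["tcp_rot"]); p=s["position"]
print("to handle tool cm",r.inv().apply(np.array([.4545,-.006,.305])-p)*100)
a,sa,pa=blob(d,(max(u-50,0),max(v-50,0),u+50,v+50),(0,150,60),(8,255,255)); print(a,sa,plane(d,*a,.091), proj(d,[.6235,-.0065,.091]))
E
```

```text
8.3167 [ 0.6243 -0.0063  0.4024] ybear -13.7 F [ 0.4  0.5 -1.1] M [ 0.    0.   -0.02] 1.0037765917545043 0.0 q6 1.6827032054991973
328 221
to handle tool cm [ -3.98670116 -16.47690859   9.69000714]
[327.04746835 226.07753165] [ 36  40  27  30 632] [ 0.62320344 -0.00379065  0.091     ] (np.float64(328.21185066036327), np.float64(229.18669663663303))
```

View pics/w2.png

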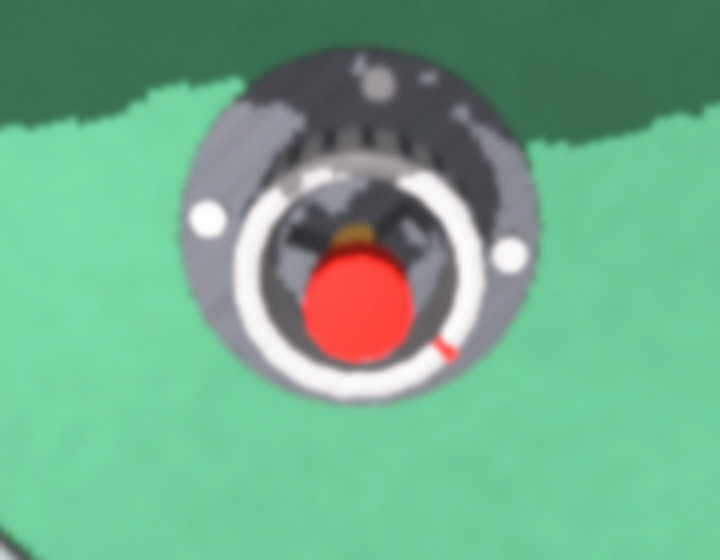

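The crop shows the stem's red top centred in the ring with two jaws touching it. The sleeve's red index is now at crop (447,350). It was at (351,241) in the earlier full wrist frame, so allowing for the wrist turn the sleeve moved about 80°, close to its stop. On to the handle.

>>> jog_arm(motion=[[1,[-0.65,-2.75,0],0],[1,[-0.65,-2.75,0],0],[1,[-0.65,-2.75,0],0],[1,[-0.65,-2.75,0],0],[1,[-0.7,-2.75,0],0],[1,[-0.7,-2.75,0],0],[1,[0,0,0],-6],[1,[0,0,0],-6],[1,[0,0,0],-6],[1,[0,0,0],-6],[1,[0,0,0],-6],[1,[0,0,0],-6],[1,[0,0,0],-6],[1,[0,0,0],-6],[1,[0,0,0],0],[1,[0,0,0],0],[1,[0,0,0],0]])

```text
t: 9.78
position: [0.4544, -0.0061, 0.4021]
tcp_rot: [0.469, 0.883, -0.0, -0.001]
ft_force: [0.4, -0.3, 0.7]
finger_gap: 1.0
gripper_force: 0.0
```

```bash
python3 st.py; python3 - <<'E'
from rig import *
from h import *
d=get_image("wrist"); cv2.imwrite("pics/w3.png",d["color"][:,:,::-1])
u,v=map(int,proj(d,[.4545,-.006,.166])); print(u,v)
s=observe(); r=R.from_quat(s["tcp_rot"]); p=s["position"]
a,sa,pa=blob(d,(max(u-80,0),max(v-80,0),u+80,v+80),(20,120,150),(35,255,255)); print(a,sa)
w=np.array([plane(d,*q,.166)[:2] for q in pa]); print(cv2.minAreaRect((w*1000).astype(np.float32)))
print("to handle tool cm",r.inv().apply(np.array([.4545,-.006,.305])-p)*100)
E
```

```text
9.7833 [ 0.4544 -0.0061  0.4021] ybear 34.11 F [ 0.4 -0.3  0.7] M [ 0.03 -0.03 -0.01] 1.0002511835961538 0.0 q6 0.8010356943520613
330 259
[328.73058252 250.22087379] [  69   37   20   68 1236]
((450.4968566894531, -1.593606948852539), (11.193102836608887, 41.91969680786133), 34.4981575012207)
to handle tool cm [3.13609534e-03 1.28918687e-02 9.72950385e+00]
```

View pics/w3.png

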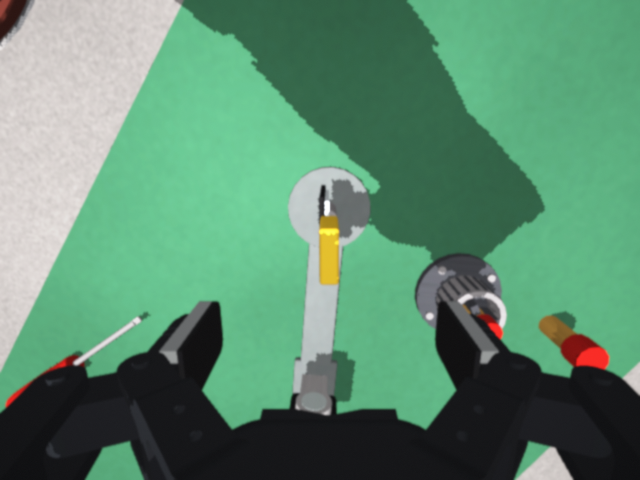

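The handle lies at (329,250), centred between the fingers and square to them (34.5° against the tool's 34.1°). Descending and pinching.

>>> jog_arm(motion=[[1,[0,0,2],0],[1,[0,0,2],0],[1,[0,0,2],0],[1,[0,0,1.5],0],[1,[0,0,1.2],0],[1,[0,0,1],0],[1,[0,0,0],0],[1,[0,0,0],0],[-1,[0,0,0],0],[-1,[0,0,0],0],[-1,[0,0,0],0],[-1,[0,0,0],0],[-1,[0,0,0],0],[-1,[0,0,0],0],[-1,[0,0,0],0],[-1,[0,0,0],0],[-1,[0,0,0],0],[-1,[0,0,0],0],[-1,[0,0,0],0],[-1,[0,0,0],0]], squeeze=35)

```text
t: 11.5
position: [0.4545, -0.0062, 0.3059]
tcp_rot: [0.467, 0.884, -0.0, 0.0]
ft_force: [-2.9, -1.1, 6.1]
finger_gap: 0.13
gripper_force: 37.0
```

```bash
python3 st.py
```

```text
11.5 [ 0.4545 -0.0062  0.3059] ybear 34.29 F [-2.9 -1.1  6.1] M [-0.29  0.45 -0.01] 0.13016259867864088 36.96655869483948 q6 0.7976455259411238
```

>>> jog_arm(motion=[[-1,[0,0,0],4],[-1,[0,0,0],4],[-1,[0,0,0],4],[-1,[0,0,0],4],[-1,[0,0,0],4],[-1,[0,0,0],4],[-1,[0,0,0],4],[-1,[0,0,0],4],[-1,[0,0,0],4],[-1,[0,0,0],4],[-1,[0,0,0],4],[-1,[0,0,0],4],[-1,[0,0,0],4],[-1,[0,0,0],4],[-1,[0,0,0],4],[-1,[0,0,0],4],[-1,[0,0,0],0.6],[-1,[0,0,0],0],[-1,[0,0,0],0],[-1,[0,0,0],0]])

```text
t: 13.17
position: [0.4533, -0.0062, 0.3059]
tcp_rot: [0.867, 0.498, -0.002, -0.0]
ft_force: [-10.7, -2.5, 13.5]
finger_gap: 0.132
gripper_force: 38.2
```

```bash
python3 st.py; python3 - <<'E'
from rig import *
from h import *
print([k for k in observe()])
o=[]
for n,sl in(("wrist",0),("top",0),("scene",0)):
    d=get_image(n); o.append(cv2.resize(d["color"][:,:,::-1],(400,300)))
    np.save(n+"3.npy",d,allow_pickle=True)
T=np.load("top3.npy",allow_pickle=True).item();S=np.load("scene3.npy",allow_pickle=True).item()
c=S["color"][170:320,230:430,::-1]; o.append(cv2.resize(c,(400,300)))
cv2.imwrite("pics/w4.png",np.vstack([np.hstack(o[:2]),np.hstack(o[2:])]))
E
```

```text
13.1667 [ 0.4533 -0.0062  0.3059] ybear -30.31 F [-10.7  -2.5  13.5] M [-0.48  1.9   0.04] 0.131848421557034 38.17071855068207 q6 1.9250252331769624
['t', 'q', 'qd', 'effort', 'position', 'tcp_rot', 'ft_force', 'torque', 'gripper_force', 'finger_gap']
```

View pics/w4.png

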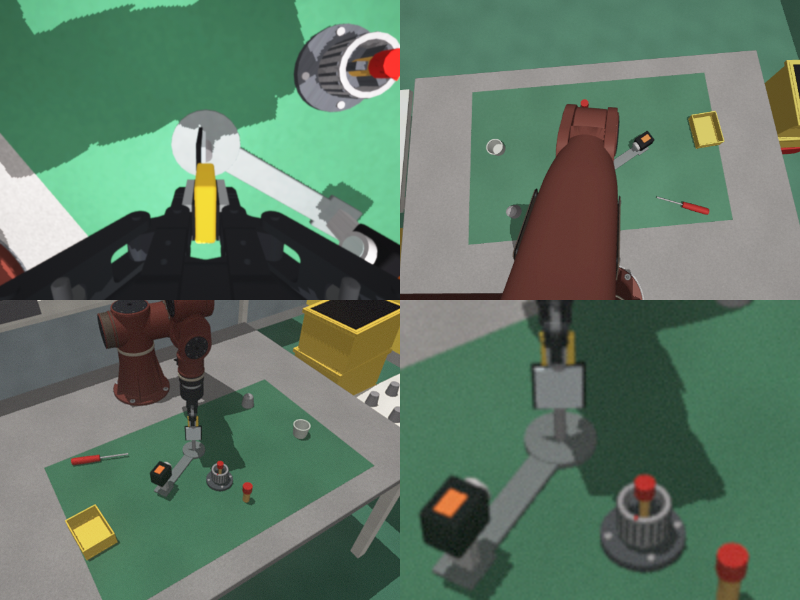

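The handle is held square in the pads (wrist panel, x≈205) and the mirror faces between the lens and the stem, which stands upright. I'll do one numeric check of the mirror angle and the mark.

```bash
python3 - <<'E'
from h import *
W=np.load("wrist3.npy",allow_pickle=True).item();S=np.load("scene3.npy",allow_pickle=True).item()
a,sa,pa=blob(W,(250,200,400,420),(20,120,150),(35,255,255))
w=np.array([plane(W,*q,.166)[:2] for q in pa]); print(a,sa,cv2.minAreaRect((w*1000).astype(np.float32)))
u,v=map(int,proj(S,[.6245,-.005,.082])); a,sa,_=blob(S,(u-12,v-14,u+12,v+14),(0,150,60),(8,255,255)); m=plane(S,*a,.085);print(a,m)
ax=np.array([.4545,-.006]); l=-60.65; 
for n in(-30.3,-31.3,-29.3):
    t=np.radians(2*n-l); d=m[:2]-ax; print(n,"lateral mm",1000*(-np.sin(t)*d[0]+np.cos(t)*d[1]))
E
```

```text
[328.22426021 325.97970164] [  61   61   35  128 4089] ((456.5034484863281, 0.6291484832763672), (48.07520294189453, 11.54788589477539), 59.685020446777344)
[352.05607477 263.22429907] [ 0.62446881 -0.0046796   0.085     ]
-30.3 lateral mm 1.1720728719292985
-31.3 lateral mm 7.103222662659336
-29.3 lateral mm -4.7605049090512015
```

>>> jog_arm(motion=[[-1,[0,0,0],0],[-1,[0,0,0],0],[-1,[0,0,0],0],[-1,[0,0,0],0],[-1,[0,0,0],0],[-1,[0,0,0],0]])

```text
t: 13.82
position: [0.4533, -0.0062, 0.3059]
tcp_rot: [0.867, 0.498, -0.002, -0.0]
ft_force: [-9.9, -1.9, 13.8]
finger_gap: 0.135
gripper_force: 38.2
```

The mirror normal measures -30.3° from the image, and the mark sits about 1 mm off the sight line.

```bash
python3 -c "
from rig import *
print(sign_off())"
```

```text
the job is handed in; nothing more can be done
None
```

The job is handed in, result not reported: I turned the sleeve to its stop, the jaws looked closed on the upright stem, and the arm is holding the mirror with the red mark about 1 mm off the camera's sight line by my measurement.

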